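# Check the air in an inflatable polishing drum

## Task

Check the pressure of the inflatable polishing drum on the glass lathe: take the stick gauge from its wooden rest, press its chuck squarely and fully home on the drum's valve stem, firmly but without forcing it, and hold it there for about a second while the air pushes the rod out to its reading. Then pull it off and lay it back in its rest with the rod still standing out, keeping your fingers off the rod and leaving the other things on the bench alone.

Things in the scene. Friction and masses are not known exactly. Their poses are not given: they have to be found in the camera images.
- gauge: Stick pressure gauge lying level in the rest: round aluminium barrel 16 mm in diameter, steel chuck at the front; 0.15 kg. Origin on its axis where it is to be gripped; +x along the axis to the chuck's open mouth, 82 mm ahead. The barrel reaches from 50 mm ahead of the origin to 65 mm behind it; the chuck is 23 mm in diameter, 25 mm at its mouth.
- chuck_mouth (a point): Centre of the gauge's open mouth, on its axis. The mouth narrows from 15 to 10 mm and so centres itself on a stem up to 2 mm off. The stem goes in 8 mm freely; then the gauge's sprung nose meets the valve pin and the rod comes out as the resistance grows (to 6 to 12 N, then steady); 8 mm further the stem's rim meets the rubber washer.
- rod (a joint): How far the square white indicator rod (5 mm) stands out of the gauge's rear end, in m: 0 pushed in (only its 7 mm end shows), 0.016 to 0.038 when read properly, depending on the drum's hidden pressure. It stays out by slight friction (0.25 N) when the gauge is taken off.
- seal (a joint): Squeeze of the rubber washer deep in the gauge's chuck, in m: 0 free, 0.004 at most, about 6 N per mm on top of the valve's resistance. Over 0.0006 it is sealed on the stem's rim: home. A steady push of 17 to 22 N in all is right (the resistance sags a little as the rod creeps out, so push up again); over 26 N harms the valve.
- pin (a joint): How far the valve's core pin is pushed into the stem, in m; 0 when shut. It gives way only when the gauge's spring bears the full pressure.
- rest: Wooden gauge rest fixed to the bench, 110 mm (x) by 70 mm (y), 65 mm high. Origin under its centre. Two upright cheeks, 10 mm thick, stand 38 mm to either side of the centre along x, each with a V notch open to the top, 40 mm wide at its mouth; the gauge lies in them along x. Between the cheeks are 66 mm of free room for fingers, above a 12 mm base.
- rest_axis (a point): Where the gauge's origin lies when it is in the rest: on the axis midway between the cheeks, 54 mm above the bench.
- lathe: Bench polishing lathe fixed to the bench: white headstock 210 by 220 mm, 197 mm high, whose level spindle, 120 mm up, carries a black rubber drum (120 mm in diameter, 66 mm wide) on the headstock's -y side; the spindle is locked. Origin on the bench under the drum's middle. The gauge's +x must point along the lathe's +y to go on the stem.
- stem_foot (a point): Foot of the valve stem, centred, on the drum's aluminium end plate, 31 mm off the spindle axis, near the top. The brass stem, 8 mm in diameter, stands out level from here along the lathe's -y by 20 to 38 mm: how far is not measured and must be felt. The spindle's nut (26 mm in diameter) stands 9 mm out of the plate, its end (14 mm) 15 mm.
- tumbler: Bystander: glass tumbler, 76 mm in diameter, 90 mm high; origin under its centre.
- wheel: Bystander: grinding wheel lying flat, 90 mm in diameter, 14 mm thick; origin under its centre.
- stone: Bystander: white dressing stone 100 by 24 by 24 mm; origin under its centre.
Not all that is in view belongs to the job. Several things have the shape of the rest; the one meant has the colours described above.

How it is judged:
By the outcome, as a careful person would: the job done as asked, in the order asked, and still so for the second after the job is handed in, with the robot touching nothing.
It also fails if it takes over 61 s, if anything falls off the work surface, if the arm or the gripper's body presses on something with over 40 N, if the wrist force passes 120 N, or if a joint passes its speed limit or range.

## Robot

A 6-joint arm with a two-finger parallel gripper is mounted at the origin on the work surface. World frame = base frame: x ahead of the robot, y to its left, z up, the work surface at z = 0. Lengths are in mm, angles in rad, forces in N, time in s.
With the tool pointing down it reaches from about 275 to 1000 mm from the base axis. Payload 8.4 kg.
Tool frame: the origin (TCP) lies between the finger pads; the fingertips stand r.nose_length ahead of it and the grasp point (between the pads) lies 8 mm behind it (r.nose_length is the distance from the TCP to the fingertips, in mm); y points along the fingers, x is the direction in which the jaws open and shut, and the axes are right-handed (so a half turn about y gives the same grasp; the last joint's range is limited). The gripper opens to 85 mm and grips with 20 to 120 N. Pads are 22 mm wide; open, the fingers measure 114 mm over their backs; the gripper's body (76 mm by 85 mm) begins 54 mm behind the grasp point. The pads swing forward as they close: fully open they stand 13 mm farther back than shut.
Start: joints at [-1.293, 0.353, 1.633, -0, 1.155, -0.002], TCP at [172.601, -600.697, 242.281] pointing down, gripper open.
Joint ranges: [-2.63, 2.63], [-0.92, 2.1], [0.06, 2.66], [-1.3, 4.44], [0, 2.69], [-3.02, 3.02]. Speed limits (rad/s): [2.22, 2.22, 2.79, 3.14, 3.14, 3.14].

## Interface

Orientations are given as [roll, pitch, yaw] about the fixed x, y, z axes, in that order (R = Rz(yaw) Ry(pitch) Rx(roll)).
In Python, from rig import r, cams, order gives the robot as it stands. The module is installed in compiled form; this text tells all that it offers.
- The arm moves only by the shell command python3 -m crank 'ROWS' [FORCE]. ROWS is JSON, a list of rows, each a list of 7 numbers: the turn, a rotation vector about the tool's x, y, z in degrees, then the shift along the tool's x, y, z in cm, then the opening, from -1 (shut) to 1 (fully open). A call has exactly 10 rows; each row shifts and turns the pose as measured when the row begins, along the tool's axes as they then stand; what a row does not reach is not made up. A row lasts 1/12 s, in which the tool goes at most 41.7 mm and 7.16 degrees, less where a joint would pass 70% of its speed; a pose out of reach is approached as far as the arm can. A call with a gripper value outside its range is refused whole. The fingers move at their own pace and stop on an object; FORCE is the grip in N (left out, the last holds). Time passes only in rows, so rows that do not move let the fingers close, or fill a call up. It gives the time, the measured TCP pose, the force and the opening at its end, in the units of the state.
- r.sense(): the state, without advancing time (a new reading comes with each control period).
- cams.grab_frame(name): name is "scene" or "top" or "wrist"; returns the picture (420x560x3 uint8, blue, green, red); there is no depth.
- cams.camera_info(name): a dict with "intrinsics" (3x3 intrinsics, pixels), "k1" (the pictures are not rectified: a ray, as slopes to the right and down, at radius r is drawn at 1 + k1 r^2 times it, then the intrinsics apply), "view" (4x4, takes a point from world to camera coordinates); the wrist camera has in their place "hand_eye" (4x4, takes a point from camera to tool coordinates, whose origin is the TCP and whose axes are the tool frame's). Camera axes: x right, y up, looking along -z (the intrinsics and any distortion apply to the point x, -y, -z); pixel columns grow to the right and rows downward; lengths in mm; the calibration is good to about 2 mm. A picture is of the moment at which its call begins: read the wrist's pose just before it. camera_info takes no time and is no camera call.
- order.sign_off(): hands the job in, once; it reports no verdict.
The state is a dict: "clock": time; "qpos": joint angles; "qvel": joint speeds; "joint_efforts": joint torques, N m; "eef_pos": TCP position; "tcp_rot": TCP orientation; "contact_force": force on the tool from outside, world axes, zero at the start; "wrist_torque": the same for the moment, N m; "opening": opening from 0.0 (shut) to 1.0 (fully open).
Only numpy, scipy, OpenCV 4.12 (cv2) and the standard library are available. Lean on these libraries where they do the work, as an engineer would, in place of code of your own. Each camera call takes 0.05 s, during which the arm holds its last target.

## Working session

There is one attempt and no reset: what is moved stays moved. The work goes in short steps, Python scripts to look and compute and a shell command to move; the robot and the scene stay as the last step left them, time stands still between calls to the robot, and variables do not carry over. Pictures are saved under pics/ and viewed, and the job is handed in when it is done.

```bash
mkdir -p pics; python3 - <<'E'
from rig import r,cams,order
import cv2,numpy as np
np.set_printoptions(precision=4,suppress=True)
s=r.sense();print(s);print(r.nose_length)
for n in("scene","top","wrist"):
    cv2.imwrite(f"pics/{n}0.png",cams.grab_frame(n));print(n,cams.camera_info(n))
E
```

```text
{'clock': 0.0, 'qpos': array([-1.2933,  0.3537,  1.6342,  0.    ,  1.1552, -0.0024]), 'qvel': array([-0.0013, -0.0004, -0.0003, -0.0018, -0.0008, -0.0006]), 'joint_efforts': array([ -0.002 , -60.5261, -34.2066,  -0.0002,   0.0093,   0.    ]), 'eef_pos': array([ 172.4936, -600.205 ,  241.5257]), 'tcp_rot': array([-1.5708,  0.0015, -1.2909]), 'contact_force': array([ 0.512 ,  0.343 , -0.3347]), 'wrist_torque': array([-0.0278, -0.0186, -0.0478]), 'opening': 1.0002164728400733}
11.0
scene {'intrinsics': array([[380.9424,   0.    , 284.9633],
       [  0.    , 380.9424, 211.6432],
       [  0.    ,   0.    ,   1.    ]]), 'k1': 0.01741074588792376, 'view': array([[   -0.672 ,     0.7405,    -0.007 ,   430.4045],
       [   -0.4463,    -0.3973,     0.8019,    75.4487],
       [    0.591 ,     0.542 ,     0.5974, -1286.8246],
       [    0.    ,     0.    ,     0.    ,     1.    ]])}
top {'intrinsics': array([[410.9184,   0.    , 286.1338],
       [  0.    , 410.9184, 210.8408],
       [  0.    ,   0.    ,   1.    ]]), 'k1': -0.01856477516166652, 'view': array([[   0.0063,   -1.    ,    0.0022, -126.2162],
       [   0.9894,    0.0065,    0.1448, -520.9032],
       [  -0.1448,    0.0012,    0.9895, -844.0765],
       [   0.    ,    0.    ,    0.    ,    1.    ]])}
wrist {'intrinsics': array([[293.3465,   0.    , 282.7792],
       [  0.    , 293.3465, 207.4645],
       [  0.    ,   0.    ,   1.    ]]), 'k1': -0.03643566599869819, 'hand_eye': array([[   1.    ,    0.0007,   -0.0003,    0.4765],
       [  -0.0005,    0.3191,   -0.9477, -130.5924],
       [  -0.0005,    0.9477,    0.3191,   82.2484],
       [   0.    ,    0.    ,    0.    ,    1.    ]])}
```

View pics/scene0.png

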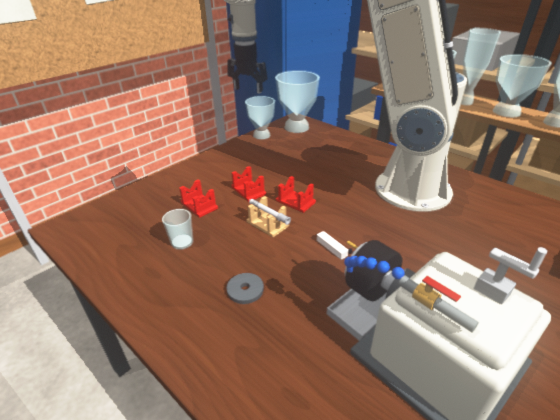

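View pics/top0.png

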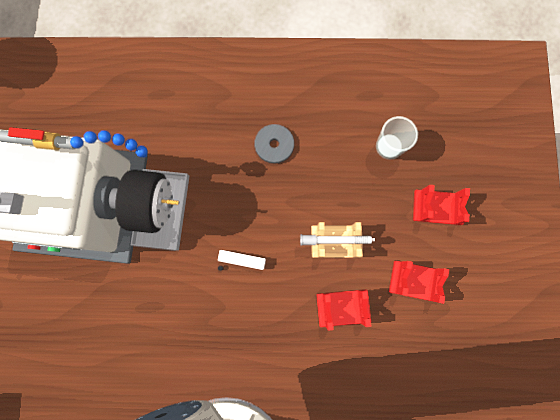

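View pics/wrist0.png

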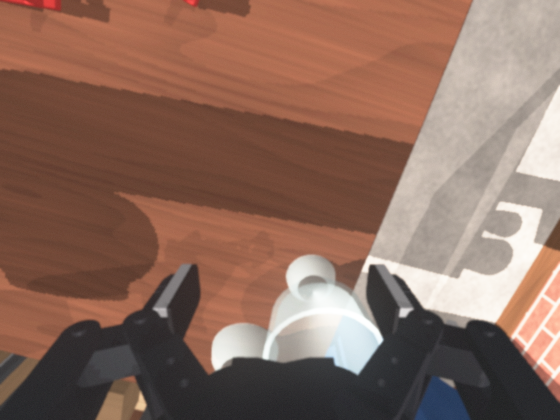

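```bash
cat > h.py <<'E'
import numpy as np,cv2
from rig import r,cams,order
from scipy.spatial.transform import Rotation as Ro
np.set_printoptions(precision=2,suppress=True)
F=np.diag([1,-1,-1.])
def T(s):
    M=np.eye(4);M[:3,:3]=Ro.from_euler('xyz',s['tcp_rot']).as_matrix();M[:3,3]=s['eef_pos'];return M
def cam(n,s=None):
    i=cams.camera_info(n)
    if n=='wrist': V=np.linalg.inv(T(s)@i['hand_eye'])
    else: V=i['view']
    return i['intrinsics'],np.array([i['k1'],0,0,0.]),V
def ray(c,uv):
    K,d,V=c;p=cv2.undistortPoints(np.array(uv,float).reshape(-1,1,2),K,d)[:,0]
    dd=np.c_[p[:,0],-p[:,1],-np.ones(len(p))]@V[:3,:3]
    o=-V[:3,:3].T@V[:3,3];return o,dd/np.linalg.norm(dd,axis=1)[:,None]
def onz(c,uv,z):
    o,d=ray(c,uv);return o+d*((z-o[2])/d[:,2])[:,None]
def proj(c,P):
    K,d,V=c;P=np.atleast_2d(P).astype(float);q=(P@V[:3,:3].T+V[:3,3])@F
    return cv2.projectPoints(q,np.zeros(3),np.zeros(3),K,d)[0][:,0]
def tri(cs,uvs):
    A=np.zeros((3,3));b=np.zeros(3)
    for c,u in zip(cs,uvs):
        o,d=ray(c,[u]);P=np.eye(3)-np.outer(d[0],d[0]);A+=P;b+=P@o
    return np.linalg.solve(A,b)
E
python3 - <<'E'
import cv2
t=cv2.imread('pics/top0.png');s=cv2.imread('pics/scene0.png')
a=cv2.resize(t[200:280,280:400],None,fx=5,fy=5,interpolation=2)
b=cv2.resize(t[160:240,100:220],None,fx=5,fy=5,interpolation=2)
cv2.imwrite('pics/a.png',a);cv2.imwrite('pics/b.png',b)
cv2.imwrite('pics/c.png',cv2.resize(s[190:300,230:420],None,fx=4,fy=4,interpolation=2))
E
```

```text
(no output)
```

View pics/a.png

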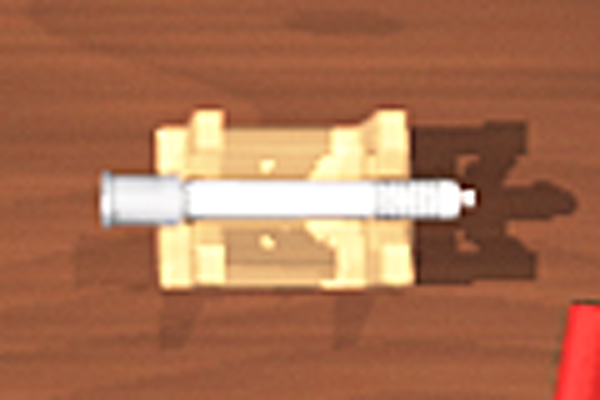

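View pics/b.png

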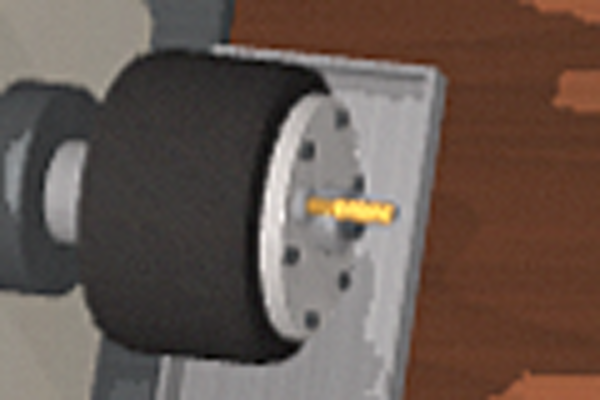

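View pics/c.png

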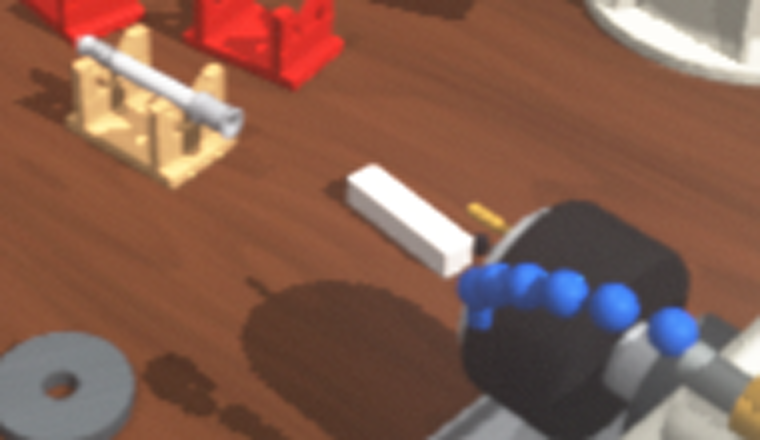

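```bash
python3 - <<'E'
from h import *
t=cam('top');s=cam('scene')
print('top z54',onz(t,[[300.2,240],[374.8,239.6],[319.5,240.0],[370,239.7]],54))
print('mouth tri',tri([t,s],[(300.2,240),(230+233/4,190+120/4)]),'rear',tri([t,s],[(374.8,239.6),(230+82/4,190+44/4)]))
print('tip tri',tri([t,s],[(179.4,202.4),(347.7,242)]))
print('tip z150',onz(t,[[179.4,202.4],[161.6,201.4]],150))
# lathe tray edge at right, bench; drum edges
print(onz(t,[[100+440/5,160+70/5],[100+405/5,240]],20))
E
```

```text
top z54 [[ 458.09 -152.56   54.  ]
 [ 459.88 -308.44   54.  ]
 [ 458.34 -192.84   54.  ]
 [ 459.61 -298.39   54.  ]]
mouth tri [ 457.99 -152.56   56.05] rear [ 458.92 -307.83   49.43]
tip tri [519.51  78.71 149.82]
tip z150 [[520.02  77.87 150.  ]
 [521.71 111.49 150.  ]]
[[605.63  95.68  20.  ]
 [458.89 104.88  20.  ]]
```

```bash
python3 -m crank '[[0,-6.2,0,-2.2,0,3.1,1],[0,-6.2,0,-1.9,0,3.3,1],[0,-6.2,0,-1.5,0,3.5,1],[0,-6.2,0,-1.1,0,3.6,1],[0,-6.2,0,-0.7,0,3.7,1],[0,-6.2,0,-0.3,0,3.8,1],[0,-6.2,0,0.1,0,3.8,1],[0,-6.2,0,0.5,0,3.8,1],[0,-6.2,0,0.9,0,3.7,1],[0,-6.2,0,1.3,0,3.6,1]]' 40
```

```text
clock: 0.98
eef_pos: [406.5, -290.5, 239.0]
tcp_rot: [-1.571, 0.002, -0.172]
contact_force: [1.2, -0.2, -0.6]
opening: 0.999
```

```bash
python3 -m crank '[[0,-1.4,0,0.6,0.5,0.8,1],[0,-1.4,0,0.6,0.5,0.8,1],[0,-1.4,0,0.6,0.5,0.8,1],[0,-1.4,0,0.6,0.5,0.8,1],[0,-1.4,0,0.6,0.5,0.8,1],[0,-1.3,0,0.6,0.5,0.7,1],[0,-1.3,0,0.6,0.5,0.7,1],[0,-1.2,0,0.6,0.5,0.7,1],[0,0,0,0,0,0,1],[0,0,0,0,0,0,1]]'
python3 - <<'E'
from h import *
s=r.sense();print(s['eef_pos'],s['tcp_rot']);f=cams.grab_frame('wrist');cv2.imwrite('pics/w1.png',f)
c=cam('wrist',s);print('pred mouth/origin/rear',proj(c,[[458,-152.6,54],[459,-234.6,54],[459.8,-300,54]]))
E
```

```text
clock: 1.82
eef_pos: [465.2, -223.6, 194.5]
tcp_rot: [-1.569, 0.003, 0.042]
contact_force: [-0.7, -0.3, 0.7]
opening: 1.005
[ 465.17 -223.65  194.5 ] [-1.57  0.    0.04]
pred mouth/origin/rear [[278.31 121.48]
 [276.22 208.65]
 [274.83 267.68]]
```

View pics/w1.png

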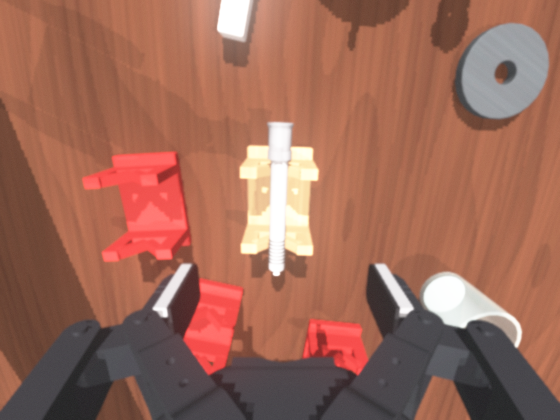

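```bash
python3 - <<'E'
from h import *
s=r.sense();c=cam('wrist',s)
f=cv2.imread('pics/w1.png');cv2.imwrite('pics/w1c.png',cv2.resize(f[110:285,230:330],None,fx=4,fy=3.4,interpolation=2)[:600])
h=cv2.cvtColor(f,cv2.COLOR_BGR2HSV)
for v in range(124,270,12):
    row=(h[v,255:305,1]<60)&(h[v,255:305,2]>90)
    u=np.where(row)[0]+255
    if len(u): print(v,u.min(),u.max(),onz(c,[[(u.min()+u.max())/2,v]],54)[0])
E
```

```text
124 267 292 [ 459.12 -154.79   54.  ]
136 268 291 [ 459.52 -165.28   54.  ]
148 255 304 [ 459.93 -176.01   54.  ]
160 270 304 [ 467.29 -186.71   54.  ]
172 255 304 [ 460.78 -198.27   54.  ]
184 270 287 [ 460.27 -209.87   54.  ]
196 270 286 [ 460.22 -221.75   54.  ]
208 267 292 [ 462.12 -233.87   54.  ]
220 255 304 [ 462.6  -246.39   54.  ]
232 259 295 [ 460.58 -259.37   54.  ]
244 255 298 [ 460.53 -272.65   54.  ]
256 269 284 [ 461.   -286.31   54.  ]
268 268 283 [ 460.44 -300.43   54.  ]
```

View pics/w1c.png

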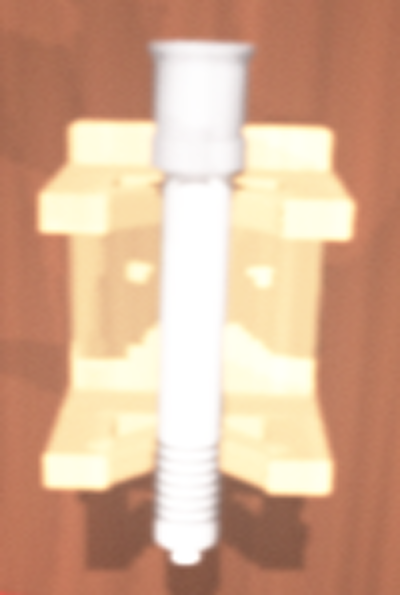

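```bash
python3 -m crank '[[0,1.0,0,-0.2,1.5,-0.3,0.2],[0,0.9,0,-0.2,1.5,-0.3,0.2],[0,0,0,-0.15,1.5,-0.3,0.2],[0,0,0,0,1.5,-0.2,0.2],[0,0,0,0,1.5,0,0.2],[0,0,0,0,1.5,0,0.2],[0,0,0,0,1.5,0,0.2],[0,0,0,0,1.5,0,0.2],[0,0,0,0,1.5,0,0.2],[0,0,0,0,0,0,0.2]]'
python3 - <<'E'
from h import *
s=r.sense();print(s['eef_pos'],s['tcp_rot']);f=cams.grab_frame('wrist');cv2.imwrite('pics/w2.png',f)
E
```

```text
clock: 2.7
eef_pos: [460.6, -241.3, 58.6]
tcp_rot: [-1.575, -0.005, -0.001]
contact_force: [-0.2, 0.2, 0.2]
opening: 0.601
[ 460.63 -241.3    58.65] [-1.57 -0.01 -0.  ]
```

View pics/w2.png

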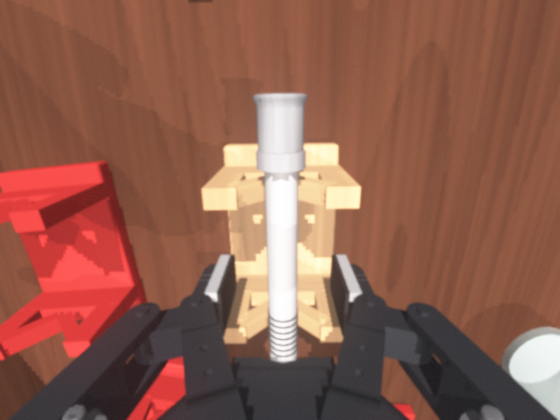

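```bash
python3 - <<'E'
from h import *
s=r.sense();c=cam('wrist',s)
f=cv2.imread('pics/w2.png');h=cv2.cvtColor(f,cv2.COLOR_BGR2HSV)
for v in (97,130,190,210,230,250,270,290):
    row=(h[v,250:315,1]<45)
    u=np.where(row)[0]+250
    print(v,u.min(),u.max(),onz(c,[[(u.min()+u.max())/2,v]],54)[0])
E
```

```text
97 253 306 [ 460.18 -155.01   54.  ]
130 257 302 [ 460.12 -169.05   54.  ]
190 265 296 [ 460.48 -197.06   54.  ]
210 266 297 [ 460.93 -207.24   54.  ]
230 266 296 [ 460.65 -217.91   54.  ]
250 267 296 [ 460.88 -229.12   54.  ]
270 268 296 [ 461.11 -240.91   54.  ]
290 269 296 [ 461.36 -253.36   54.  ]
```

```bash
python3 -m crank '[[0,-0.7,0,0,0.6,0.3,0.2],[0,0,0,0,0.66,0.3,0.2],[0,0,0,0,0,0,0.2],[0,0,0,0,0,0,-1],[0,0,0,0,0,0,-1],[0,0,0,0,0,0,-1],[0,0,0,0,0,0,-1],[0,0,0,0,0,0,-1],[0,0,0,0,0,0,-1],[0,0,0,0,0,0,-1]]' 50; python3 - <<'E'
from h import *
s=r.sense();print(s['eef_pos'],s['tcp_rot'],s['contact_force'],s['wrist_torque'],s['opening'])
E
```

```text
clock: 3.58
eef_pos: [460.5, -236.4, 50.4]
tcp_rot: [-1.577, -0.006, 0.013]
contact_force: [-0.9, -0.3, -0.5]
opening: 0.166
[ 460.52 -236.42   50.36] [-1.58 -0.01  0.01] [-0.9  -0.32 -0.51] [-0.06 -0.01 -0.02] 0.16599110406352469
```

```bash
python3 -m crank '[[0,0,0,0,0,0,-0.3],[0,0,0,0,0,0,-0.3],[0.3,0.2,0.3,0,0.4,0.1,-0.3],[0,0,0,0,0.15,0.1,-0.3],[0,0,0,0,0,0,-1],[0,0,0,0,0,0,-1],[0,0,0,0,0,0,-1],[0,0,0,0,0,0,-1],[0,0,0,0,0,0,-1],[0,0,0,0,0,0,-1]]' 60; python3 - <<'E'
from h import *
s=r.sense();print(s['eef_pos'],s['tcp_rot'],s['contact_force'],s['wrist_torque'],s['opening'])
f=cams.grab_frame('wrist');cv2.imwrite('pics/w3.png',f)
E
```

```text
clock: 4.42
eef_pos: [460.2, -234.5, 45.0]
tcp_rot: [-1.572, 0.001, 0.01]
contact_force: [-0.5, -0.9, 1.1]
opening: 0.169
[ 460.22 -234.54   45.  ] [-1.57  0.    0.01] [-0.48 -0.93  1.06] [-0.04  0.17  0.12] 0.1686460205327361
```

View pics/w3.png

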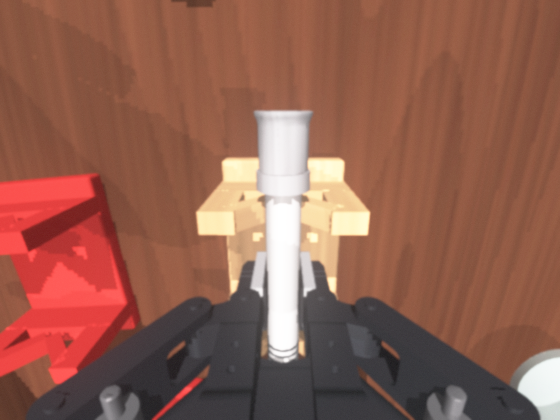

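```bash
python3 -m crank '[[0,0,0,0,-0.3,0,-1],[0,0,0,0,-0.8,0,-1],[0,0,0,0,-1.2,0,-1],[0,0,0,0,-1.3,0,-1],[0,0,0,0,-1.3,0,-1],[0,0,0,0,-1.3,0,-1],[0,0,0,0,-1.3,0,-1],[0,0,0,0,-1.3,0,-1],[0,0,0,0,-0.8,0,-1],[0,0,0,0,-0.3,0,-1]]' 80 && python3 -m crank '[[0,0,0,0.3,0,1.0,-1],[0,0.5,0,0.5,0,2,-1],[0,0.5,0,0.6,0,2.2,-1],[0,0.5,0,0.6,0,2.2,-1],[0,0.5,0,0.6,0,2.2,-1],[0,0.5,0,0.6,0,2.2,-1],[0,0.5,0,0.6,0,2.2,-1],[0,0.5,0,0.6,0,2.2,-1],[0,0,0,0.5,0,2,-1],[0,0,0,0,0,0,-1]]'; python3 - <<'E'
from h import *
s=r.sense();print(s['eef_pos'],s['tcp_rot'],s['contact_force'],s['wrist_torque'],s['opening'])
for n in('wrist','top','scene'):
    f=cams.grab_frame(n);cv2.imwrite(f'pics/{n}4.png',f)
t=cv2.imread('pics/top4.png');s=cv2.imread('pics/scene4.png')
cv2.imwrite('pics/tc.png',cv2.resize(t[150:260,120:310],None,fx=4,fy=4,interpolation=2))
cv2.imwrite('pics/sc.png',cv2.resize(s[180:300,230:420],None,fx=4,fy=4,interpolation=2))
E
```

```text
clock: 5.3
eef_pos: [458.6, -233.2, 150.2]
tcp_rot: [-1.569, 0.005, 0.01]
contact_force: [0.4, 0.3, -1.0]
opening: 0.16
clock: 6.13
eef_pos: [510.6, -39.2, 145.8]
tcp_rot: [-1.568, 0.011, -0.06]
contact_force: [-0.6, 0.2, -0.9]
opening: 0.162
[510.61 -39.16 145.83] [-1.57  0.01 -0.06] [-0.65  0.23 -0.89] [-0.07  0.04 -0.03] 0.16236971557921334
```

View pics/wrist4.png

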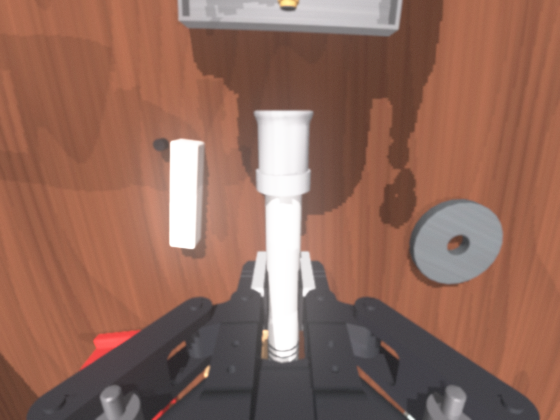

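View pics/tc.png

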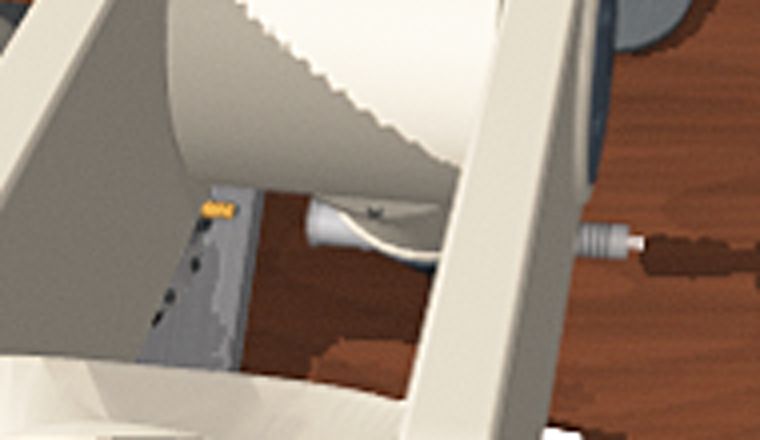

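View pics/sc.png

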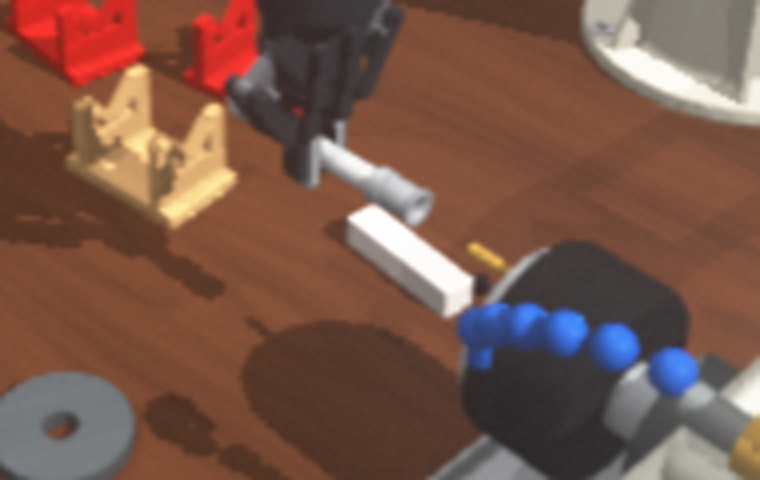

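```bash
python3 - <<'E'
from h import *
t=cam('top');sc=cam('scene');s=r.sense();w=cam('wrist',s);M=T(s)
m=(M@[0,-8,82,1])[:3];print('mouth kin',m)
print('proj kin mouth: top',(proj(t,m)-[120,150])*4,'scene',(proj(sc,m)-[230,180])*4,'wrist',proj(w,m))
# mouth top-edge etc
print('tri mouth',tri([t,sc],[(120+308/4,150+222/4),(230+416/4,180+204/4)]))
tt=(120+236/4,150+210/4);ts=(230+472/4,180+248/4)
P=tri([t,sc],[tt,ts]);print('tri tip',P,'wrist proj',proj(w,P), 'w z150',onz(w,[[288,7]],150),onz(w,[[288,7]],145))
print(onz(w,[[190,25],[398,33]],20), onz(w,[[283,113],[284,350]],153))
E
```

```text
mouth kin [514.59  39.68 153.96]
proj kin mouth: top [[316.62 220.19]] scene [[417.87 208.12]] wrist [[281.68 107.96]]
tri mouth [514.51  40.93 157.67]
tri tip [519.29  79.37 150.06] wrist proj [[287.86  -3.68]] w z150 [[519.15  75.86 150.  ]] [[519.25  77.32 145.  ]]
[[445.18 106.83  20.  ]
 [606.38  91.21  20.  ]] [[514.99  37.73 153.  ]
 [508.23 -82.76 153.  ]]
```

```bash
python3 -m crank '[[0,0,-0.5,0.2,0.1,0.5,-1],[0,0,0,0,0.1,0.5,-1],[0,0,0,0,0.1,0.5,-1],[0,0,0,0,0,0.4,-1],[0,0,0,0,0,0.2,-1],[0,0,0,0,0,0,-1],[0,0,0,0,0,0,-1],[0,0,0,0,0,0,-1],[0,0,0,0,0,0,-1],[0,0,0,0,0,0,-1]]'; python3 - <<'E'
from h import *
s=r.sense();print(s['eef_pos'],s['tcp_rot'],s['contact_force'])
for n in('wrist','top','scene'):
    f=cams.grab_frame(n);cv2.imwrite(f'pics/{n}5.png',f)
    s=r.sense();print(s['eef_pos'],s['tcp_rot'])
t=cv2.imread('pics/top5.png');s=cv2.imread('pics/scene5.png');w=cv2.imread('pics/wrist5.png')
cv2.imwrite('pics/c5.png',np.vstack([cv2.resize(t[180:230,150:230],None,fx=6,fy=6,interpolation=2),cv2.resize(s[210:260,310:390],None,fx=6,fy=6,interpolation=2)]))
cv2.imwrite('pics/w5.png',cv2.resize(w[0:190,180:380],None,fx=3,fy=3,interpolation=2))
E
```

```text
clock: 7.12
eef_pos: [511.8, -22.1, 142.0]
tcp_rot: [-1.57, 0.003, -0.065]
contact_force: [0.7, 0.2, -1.3]
opening: 0.158
[511.76 -22.15 141.96] [-1.57  0.   -0.06] [ 0.66  0.19 -1.29]
[511.78 -22.17 141.96] [-1.57  0.   -0.06]
[511.76 -22.15 141.96] [-1.57  0.   -0.06]
[511.74 -22.13 141.95] [-1.57  0.   -0.06]
```

View pics/w5.png

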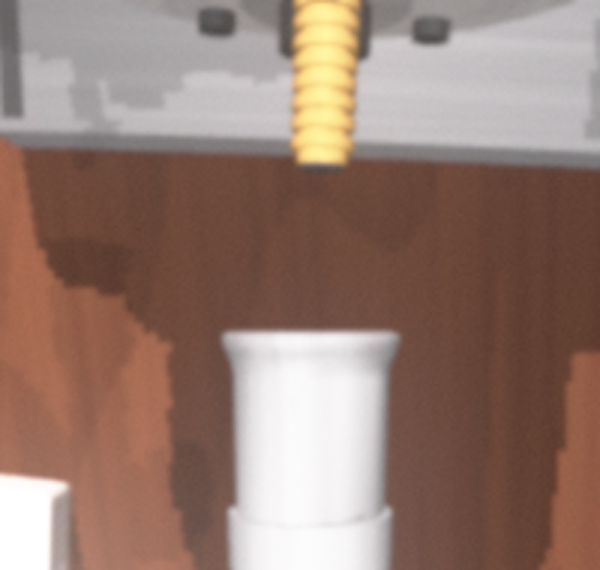

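View pics/c5.png

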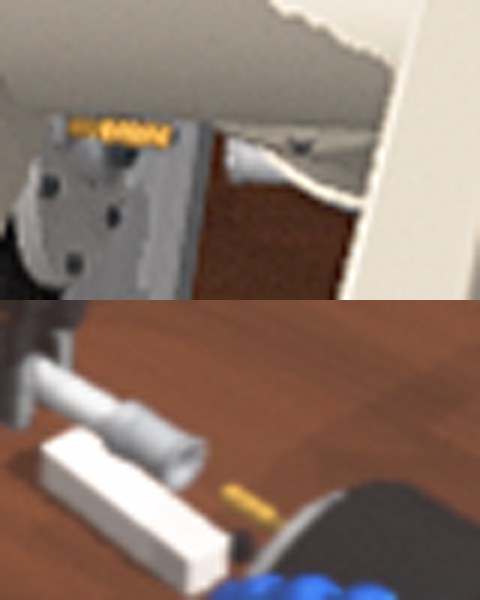

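```bash
python3 - <<'E'
from h import *
s=r.sense();w=cam('wrist',s);t=cam('top');sc=cam('scene')
f=cv2.imread('pics/wrist5.png');h=cv2.cvtColor(f,cv2.COLOR_BGR2HSV)
m=(h[...,0]>12)&(h[...,0]<32)&(h[...,1]>90)&(h[...,2]>120)
pts=[]
for v in range(0,58,3):
    u=np.where(m[v,260:320])[0]+260
    if len(u)>3: pts.append([(u.min()+u.max())/2,v]); 
pts=np.array(pts);W=onz(w,pts,150);p=np.polyfit(W[:,1],W[:,0],1);print('stem x(y) slope',p[0],'ends',W[0],W[-1],pts[-1],pts[0],'x at y=78',np.polyval(p,78))
g=[]
for v in range(115,190,5):
    k=(h[v,240:330,1]<70)&(h[v,240:330,2]>130);u=np.where(k)[0]+240;g.append([(u.min()+u.max())/2,v])
G=onz(w,g,150);q=np.polyfit(G[:,1],G[:,0],1);print('gauge slope',q[0],'at y78',np.polyval(q,78),G[0])
m_=(T(s)@[0,-8,82,1])[:3];print('kin mouth',m_,proj(w,m_))
for n,c,(x0,x1,y0,y1) in(('top',t,(150,200,190,210)),('scene',sc,(340,362,236,252))):
    f=cv2.imread(f'pics/{n}5.png');h=cv2.cvtColor(f,cv2.COLOR_BGR2HSV)
    m=(h[...,0]>15)&(h[...,0]<32)&(h[...,1]>120)&(h[...,2]>120);m2=np.zeros_like(m);m2[y0:y1,x0:x1]=m[y0:y1,x0:x1]
    ys,xs=np.nonzero(m2);P=np.c_[xs,ys];mu=P.mean(0);e=np.linalg.eigh(np.cov(P.T))[1][:,1];a=(P-mu)@e;print(n,len(P),'mean',mu,'dir',e,'ends',mu+e*a.min(),mu+e*a.max())
cv2.imwrite('pics/s5.png',cv2.resize(cv2.imread('pics/scene5.png')[218:260,312:368],None,fx=14,fy=14,interpolation=2))
E
```

```text
stem x(y) slope 0.10093139281916498 ends [522.02  96.93 150.  ] [520.18  79.07 150.  ] [286.5  54. ] [288.5   0. ] x at y=78 520.179854861184
gauge slope 0.07528325725704263 at y78 519.0554060075452 [517.42  56.97 150.  ]
kin mouth [517.07  59.69 150.02] [[281.69 107.97]]
top 61 mean [170.02 201.52] dir [-1.   -0.08] ends [177.99 202.18] [161.02 200.79]
scene 37 mean [351.38 243.97] dir [-0.84 -0.54] ends [356.01 246.98] [346.94 241.09]
```

View pics/s5.png

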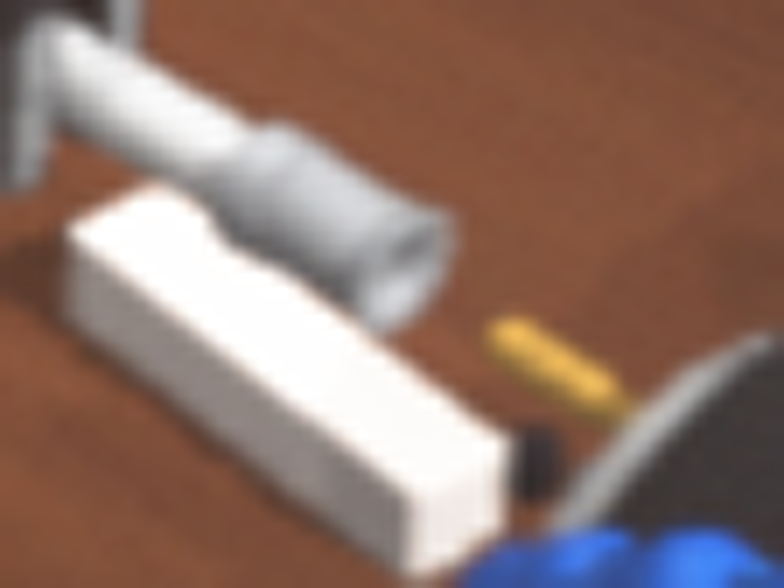

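```bash
python3 - <<'E'
from h import *
s=r.sense();w=cam('wrist',s);t=cam('top');sc=cam('scene')
pt=onz(t,[[177.99,202.18],[161.02,200.79]],150);print('top stem',pt,'slope',(pt[1]-pt[0])[0]/(pt[1]-pt[0])[1])
print('nut z120',onz(w,[[288.3,10]],120),'bolts z~140',onz(w,[[180+216/3,7],[180+431/3,10]],140))
M=T(s);
for g in(-8,-9):
    P=np.array([(M@[0,g,d,1])[:3] for d in(82,50,20)]);print('scene14',(proj(sc,P)-[312,218])*14)
# stem candidates
for z in(148,149.5,151):
    P=np.array([[520.2,79,z],[521.9,97,z]]);print(z,'scene14',(proj(sc,P)-[312,218])*14,'wrist',proj(w,P))
E
```

```text
top stem [[520.42  80.54 150.  ]
 [522.86 112.64 150.  ]] slope 0.0761162591899768
nut z120 [[522.68 102.2  120.  ]] bolts z~140 [[507.86  98.57 140.  ]
 [535.99  95.67 140.  ]]
scene14 [[404.48 275.59]
 [252.55 185.24]
 [115.9  103.98]]
scene14 [[404.96 270.87]
 [252.92 180.56]
 [116.17  99.33]]
148 scene14 [[491.68 347.68]
 [580.66 403.76]] wrist [[286.51  55.12]
 [288.09   1.72]]
149.5 scene14 [[492.53 340.57]
 [581.61 396.62]] wrist [[286.54  54.42]
 [288.15   0.29]]
151 scene14 [[493.39 333.44]
 [582.57 389.45]] wrist [[286.58  53.71]
 [288.2   -1.17]]
```

```bash
python3 -m crank '[[0,0.5,0,0,0,0,-1],[0,0.5,0,0,0,0.2,-1],[0,0,0,0,0,0.3,-1],[0,0,0,0,0,0.3,-1],[0,0,0,0,0,0.3,-1],[0,0,0,0,0,0.3,-1],[0,0,0,0,0,0.2,-1],[0,0,0,0,0,0.1,-1],[0,0,0,0,0,0,-1],[0,0,0,0,0,0,-1]]'; python3 - <<'E'
from h import *
s=r.sense();print(s['eef_pos'],s['tcp_rot'],s['contact_force'],s['wrist_torque'])
for n in('wrist','scene'):
    f=cams.grab_frame(n);cv2.imwrite(f'pics/{n}6.png',f)
    print(r.sense()['contact_force'])
s=cv2.imread('pics/scene6.png');w=cv2.imread('pics/wrist6.png')
cv2.imwrite('pics/c6.png',np.hstack([cv2.resize(w[20:190,230:340],None,fx=3.5,fy=3.5,interpolation=2),cv2.resize(s[218:260,330:360],None,fx=13,fy=14.166,interpolation=2)[:595]]))
E
```

```text
clock: 8.1
eef_pos: [513.3, -3.0, 142.0]
tcp_rot: [-1.57, 0.003, -0.084]
contact_force: [-0.4, -0.1, -1.6]
opening: 0.158
[513.33  -2.95 141.95] [-1.57  0.   -0.08] [-0.38 -0.1  -1.57] [-0.01 -0.04 -0.06]
[-0.09 -0.26 -1.22]
[-0.41 -0.29 -1.66]
```

View pics/c6.png

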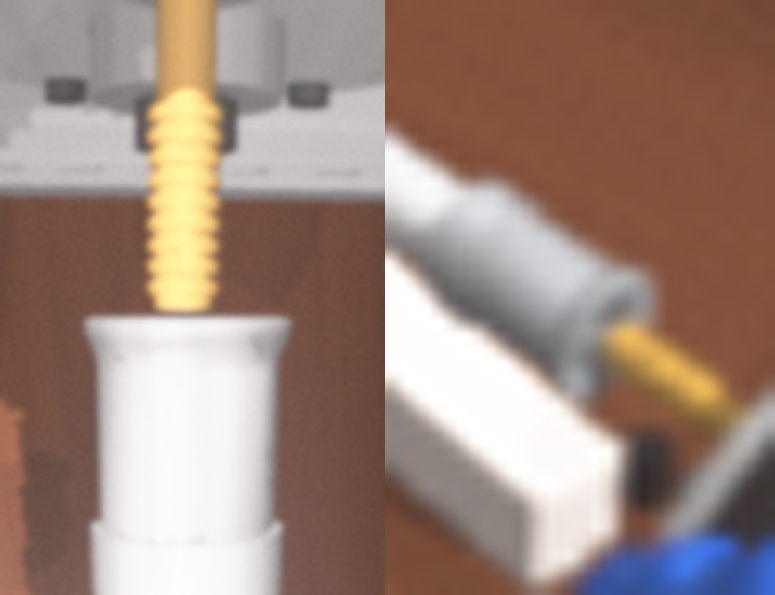

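```bash
python3 -m crank '[[0,0.5,0,-0.12,0.04,0,-1],[0,0,0,0,0,0.1,-1],[0,0,0,0,0,0.15,-1],[0,0,0,0,0,0.15,-1],[0,0,0,0,0,0.15,-1],[0,0,0,0,0,0.15,-1],[0,0,0,0,0,0.15,-1],[0,0,0,0,0,0.15,-1],[0,0,0,0,0,0.1,-1],[0,0,0,0,0,0,-1]]'; python3 - <<'E'
from h import *
s=r.sense();print(s['eef_pos'],s['tcp_rot'],s['contact_force'],s['wrist_torque'])
for n in('wrist','scene'):
    f=cams.grab_frame(n);cv2.imwrite(f'pics/{n}7.png',f)
    print(r.sense()['contact_force'])
s=cv2.imread('pics/scene7.png');w=cv2.imread('pics/wrist7.png')
cv2.imwrite('pics/c7.png',np.hstack([cv2.resize(w[20:190,230:340],None,fx=3.5,fy=3.5,interpolation=2),cv2.resize(s[218:260,330:360],None,fx=13,fy=14.166,interpolation=2)[:595]]))
E
```

```text
clock: 9.03
eef_pos: [513.0, 7.4, 141.5]
tcp_rot: [-1.572, 0.003, -0.093]
contact_force: [-0.6, -3.0, -0.6]
opening: 0.162
[513.     7.43 141.51] [-1.57  0.   -0.09] [-0.6  -3.05 -0.59] [-0.4   0.01 -0.03]
[-0.15 -2.21  0.19]
[-0.63 -3.43 -0.59]
```

View pics/c7.png

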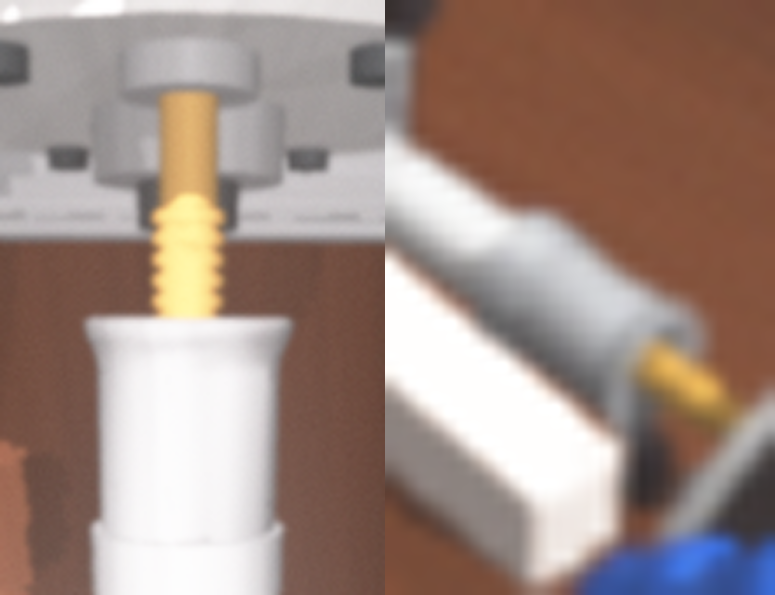

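```bash
python3 -m crank '[[0,0,0,0,0,0.1,-1],[0,0,0,0,0,0.1,-1],[0,0,0,0,0,0.1,-1],[0,0,0,0,0,0.1,-1],[0,0,0,0,0,0.1,-1],[0,0,0,0,0,0.1,-1],[0,0,0,0,0,0,-1],[0,0,0,0,0,0,-1],[0,0,0,0,0,0,-1],[0,0,0,0,0,0,-1]]'; python3 - <<'E'
from h import *
s=r.sense();print(s['eef_pos'],s['tcp_rot'],s['contact_force'],s['wrist_torque'])
E
```

```text
clock: 9.97
eef_pos: [513.2, 8.1, 141.7]
tcp_rot: [-1.581, 0.003, -0.092]
contact_force: [-0.4, -3.5, -1.0]
opening: 0.159
[513.18   8.1  141.73] [-1.58  0.   -0.09] [-0.37 -3.46 -1.05] [-0.54  0.04  0.05]
```

```bash
python3 -m crank '[[0.3,0,0,0,0,0.1,-1],[0.3,0,0,0,0,0.15,-1],[0.2,0,0,0,0,0.15,-1],[0.1,0,0,0,0,0.15,-1],[0.1,0,0,0,0,0.15,-1],[0.1,0,0,0,0,0.15,-1],[0.1,0,0,0,0,0.15,-1],[0.1,0,0,0,0,0.15,-1],[0.1,0,0,0,0,0.15,-1],[0.1,0,0,0,0,0.15,-1]]'; python3 - <<'E'
from h import *
s=r.sense();print(s['eef_pos'],s['tcp_rot'],s['contact_force'],s['wrist_torque'])
E
```

```text
clock: 10.8
eef_pos: [513.9, 15.5, 141.0]
tcp_rot: [-1.566, 0.003, -0.087]
contact_force: [0.5, -14.3, -1.1]
opening: 0.161
[513.94  15.48 140.97] [-1.57  0.   -0.09] [  0.55 -14.35  -1.15] [-2.24  0.02 -0.08]
```

```bash
python3 -m crank '[[0,0,0,0,0.03,0.15,-1],[0,0,0,0,0,0.15,-1],[0,0,0,0,0,0.15,-1],[0.1,0,0,0,0,0.15,-1],[0,0,0,0,0,0.15,-1],[0.1,0,0,0,0,0.15,-1],[0,0,0,0,0,0.15,-1],[0.1,0,0,0,0,0.15,-1],[0,0,0,0,0,0.15,-1],[0.1,0,0,0,0,0.15,-1]]'; python3 - <<'E'
from h import *
s=r.sense();print(s['eef_pos'],s['tcp_rot'],s['contact_force'],s['wrist_torque'])
E
```

```text
clock: 11.63
eef_pos: [514.5, 15.3, 141.0]
tcp_rot: [-1.583, 0.003, -0.08]
contact_force: [-0.0, -13.9, 0.9]
opening: 0.161
[514.49  15.31 141.03] [-1.58  0.   -0.08] [ -0.04 -13.92   0.89] [-2.07  0.14 -0.01]
```

```bash
python3 -m crank '[[0.4,0.4,0,-0.05,0,0.17,-1],[0.4,0.3,0,-0.05,0,0.18,-1],[0.2,0,0,-0.02,0,0.19,-1],[0.2,0.1,0,-0.02,0,0.2,-1],[0.2,0,0,0,0,0.2,-1],[0.2,0.1,0,-0.02,0,0.2,-1],[0.2,0,0,0,0,0.2,-1],[0.2,0.1,0,-0.02,0,0.2,-1],[0.2,0,0,0,0,0.2,-1],[0.2,0.1,0,-0.02,0,0.2,-1]]'; python3 - <<'E'
from h import *
s=r.sense();print(s['eef_pos'],s['tcp_rot'],s['contact_force'],s['wrist_torque'])
f=cams.grab_frame('wrist');cv2.imwrite('pics/w8.png',f)
print(r.sense()['contact_force'])
f=cams.grab_frame('scene');cv2.imwrite('pics/s8.png',cv2.resize(f[190:260,280:370],None,fx=8,fy=8))
E
```

```text
clock: 12.47
eef_pos: [513.7, 16.1, 140.9]
tcp_rot: [-1.569, 0.001, -0.091]
contact_force: [-0.3, -17.6, -0.7]
opening: 0.162
[513.68  16.14 140.9 ] [-1.57  0.   -0.09] [ -0.34 -17.65  -0.73] [-2.65  0.05 -0.15]
[ -0.84 -17.84  -0.6 ]
```

View pics/w8.png

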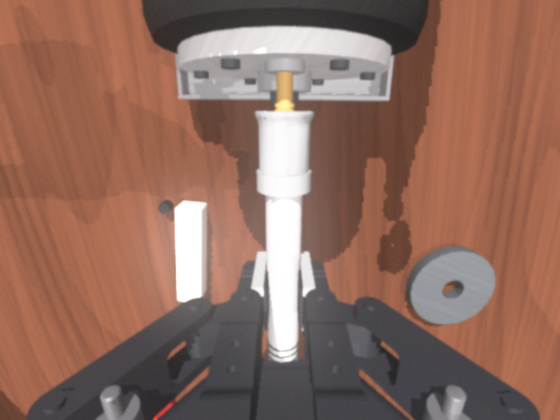

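View pics/s8.png

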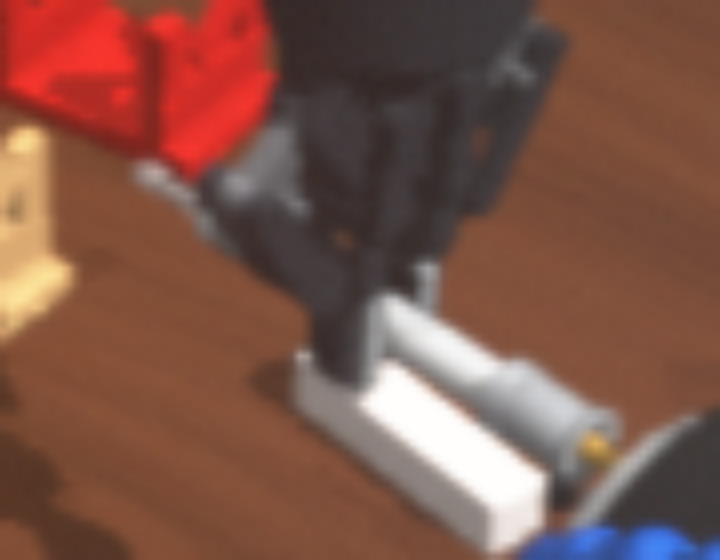

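```bash
python3 -m crank '[[0.2,0,0,0,0,0.21,-1],[0.2,0.1,0,-0.02,0,0.21,-1],[0.2,0,0,0,0,0.21,-1],[0.2,0.1,0,-0.02,0,0.21,-1],[0.2,0,0,0,0,0.21,-1],[0.2,0.1,0,-0.02,0,0.21,-1],[0.2,0,0,0,0,0.21,-1],[0.2,0.1,0,-0.02,0,0.21,-1],[0.2,0,0,0,0,0.21,-1],[0.2,0.1,0,-0.02,0,0.21,-1]]'; python3 - <<'E'
from h import *
s=r.sense();print(s['eef_pos'],s['tcp_rot'],s['contact_force'],s['wrist_torque'])
f=cams.grab_frame('scene');cv2.imwrite('pics/s9.png',cv2.resize(f[190:260,280:370],None,fx=8,fy=8))
f=cams.grab_frame('top');cv2.imwrite('pics/t9.png',cv2.resize(f[170:240,150:300],None,fx=5,fy=5))
E
```

```text
clock: 13.4
eef_pos: [513.7, 16.4, 140.6]
tcp_rot: [-1.567, 0.0, -0.091]
contact_force: [0.5, -18.6, -0.0]
opening: 0.159
[513.72  16.39 140.56] [-1.57  0.   -0.09] [  0.49 -18.58  -0.01] [-2.76  0.04 -0.08]
```

View pics/t9.png

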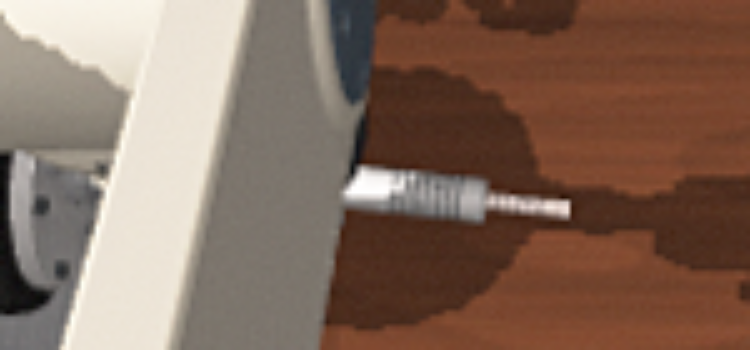

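View pics/s9.png

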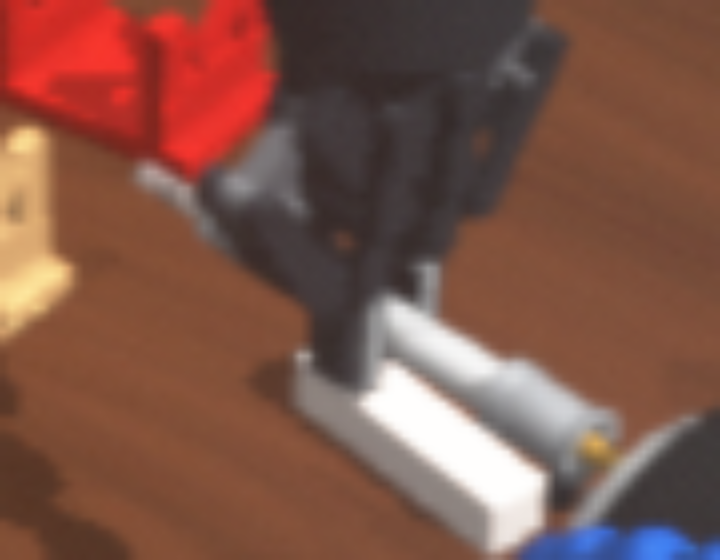

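```bash
python3 -m crank '[[0.2,0,0,0,0,0.22,-1],[0.2,0.1,0,-0.02,0,0.22,-1],[0.15,0,0,0,0,0.22,-1],[0.15,0.1,0,-0.02,0,0.22,-1],[0.15,0,0,0,0,0.22,-1],[0.1,0,0,0,0,0.1,-1],[0,0,0,0,0,-0.1,-1],[0,0,0,0,0,-0.3,-1],[0,0,0,0,0,-0.4,-1],[0,0,0,0,0,-0.4,-1]]'; python3 - <<'E'
from h import *
s=r.sense();print(s['eef_pos'],s['tcp_rot'],s['contact_force'],s['wrist_torque'])
f=cams.grab_frame('top');cv2.imwrite('pics/t10.png',cv2.resize(f[170:240,150:300],None,fx=5,fy=5))
E
```

```text
clock: 14.33
eef_pos: [513.0, 2.5, 140.7]
tcp_rot: [-1.57, -0.001, -0.089]
contact_force: [0.3, -0.2, -1.1]
opening: 0.161
[513.     2.46 140.7 ] [-1.57 -0.   -0.09] [ 0.33 -0.2  -1.06] [0.01 0.08 0.03]
```

View pics/t10.png

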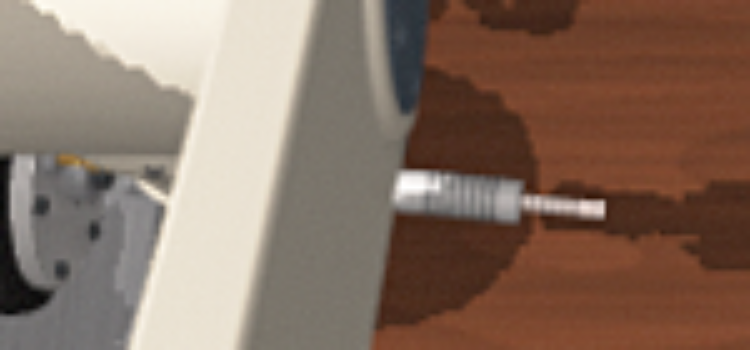

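```bash
python3 -m crank '[[0,0,0,0,0,-0.6,-1],[0,0,0,0,0,-1.0,-1],[0,0,0,0,0,-1.3,-1],[0,-0.6,0,-0.3,0,-1.6,-1],[0,-0.6,0,-0.3,0,-1.6,-1],[0,-0.6,0,-0.3,0,-1.6,-1],[0,-0.6,0,-0.3,0,-1.6,-1],[0,-0.6,0,-0.3,0,-1.6,-1],[0,-0.6,0,-0.3,0,-1.6,-1],[0,-0.6,0,-0.3,0,-1.6,-1]]' && python3 -m crank '[[0,-0.6,0,-0.3,0,-1.6,-1],[0,-0.6,0,-0.3,0,-1.6,-1],[0,0,0,-0.2,0,-1.6,-1],[0,0,0,-0.2,0,-1.6,-1],[0,0,0,-0.2,0,-1.2,-1],[0,0,0,0,0,-0.8,-1],[0,0,0,0,0,-0.4,-1],[0,0,0,0,0,0,-1],[0,0,0,0,0,0,-1],[0,0,0,0,0,0,-1]]'; python3 - <<'E'
from h import *
s=r.sense();print(s['eef_pos'],s['tcp_rot'],s['contact_force'],s['wrist_torque'])
f=cams.grab_frame('wrist');cv2.imwrite('pics/w11.png',f)
E
```

```text
clock: 15.22
eef_pos: [481.5, -144.1, 139.9]
tcp_rot: [-1.567, -0.002, -0.009]
contact_force: [0.0, -0.1, -1.2]
opening: 0.159
clock: 16.05
eef_pos: [466.6, -242.2, 139.2]
tcp_rot: [-1.566, -0.003, 0.01]
contact_force: [-0.9, -0.5, -1.1]
opening: 0.161
[ 466.57 -242.23  139.17] [-1.57 -0.    0.01] [-0.94 -0.54 -1.11] [-0.05 -0.01 -0.  ]
```

View pics/w11.png

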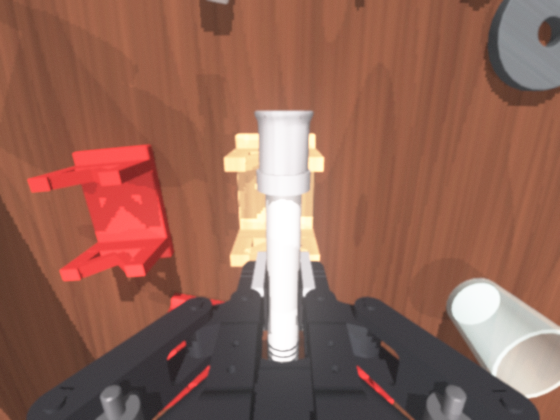

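```bash
python3 -m crank '[[-0.3,0,0,-0.2,0.4,0.25,-1],[0,0,0,-0.2,0.8,0.25,-1],[0,0,0,-0.2,1.0,0.25,-1],[0,0,0,-0.05,1.1,0.05,-1],[0,0,0,0,1.2,0,-1],[0,0,0,0,1.2,0,-1],[0,0,0,0,1.2,0,-1],[0,0,0,0,1.0,0,-1],[0,0,0,0,0.3,0,-1],[0,0,0,0,0,0,-1]]'; python3 - <<'E'
from h import *
s=r.sense();print(s['eef_pos'],s['tcp_rot'],s['contact_force'],s['wrist_torque'])
E
```

```text
clock: 16.93
eef_pos: [458.0, -227.0, 49.7]
tcp_rot: [-1.57, -0.001, 0.016]
contact_force: [-1.3, 0.6, -1.9]
opening: 0.162
[ 458.02 -226.99   49.74] [-1.57 -0.    0.02] [-1.26  0.65 -1.88] [-0.02  0.05  0.02]
```

```bash
python3 -m crank '[[0,0.3,0,0.1,0,-0.3,-1],[0,0,0,0.1,0,-0.3,-1],[0,0,0,0.03,0,-0.18,-1],[0,0,0,0,0,0,-1],[0,0,0,0,0.1,0,-1],[0,0,0,0,0.12,0,-1],[0,0,0,0,0.1,0,-1],[0,0,0,0,0.1,0,-1],[0,0,0,0,0,0,-1],[0,0,0,0,0,0,-1]]'; python3 - <<'E'
from h import *
s=r.sense();print(s['eef_pos'],s['tcp_rot'],s['contact_force'],s['wrist_torque'])
f=cams.grab_frame('wrist');cv2.imwrite('pics/w12.png',f)
E
```

```text
clock: 17.77
eef_pos: [462.2, -236.4, 47.4]
tcp_rot: [-1.572, -0.004, 0.011]
contact_force: [0.0, 0.6, -1.2]
opening: 0.161
[ 462.24 -236.36   47.44] [-1.57 -0.    0.01] [ 0.01  0.56 -1.23] [-0.    0.03  0.01]
```

View pics/w12.png

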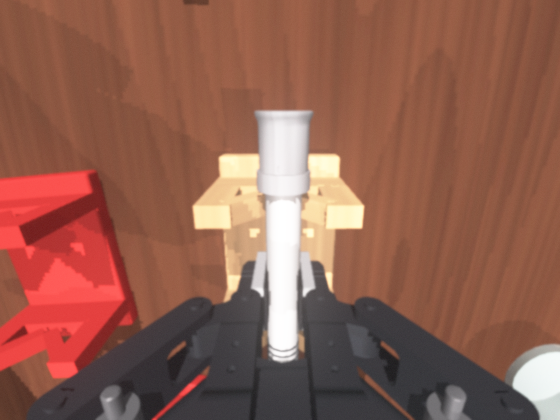

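```bash
python3 -m crank '[[0,0,0,-0.1,0,0.1,-1],[0,0,0,-0.07,0,0.06,-1],[0,0,0,0,0,0,-1],[0,0,0,0,0.06,0,-1],[0,0,0,0,0.06,0,-1],[0,0,0,0,0.06,0,-1],[0,0,0,0,0,0,-1],[0,0,0,0,0,0,-1],[0,0,0,0,0,0,-1],[0,0,0,0,0,0,-1]]'; python3 - <<'E'
from h import *
s=r.sense();print(s['eef_pos'],s['tcp_rot'],s['contact_force'],s['wrist_torque'])
E
```

```text
clock: 18.65
eef_pos: [460.2, -234.4, 45.3]
tcp_rot: [-1.572, -0.004, 0.011]
contact_force: [-0.3, 0.6, -1.0]
opening: 0.164
[ 460.15 -234.38   45.34] [-1.57 -0.    0.01] [-0.28  0.56 -1.04] [ 0.01  0.04 -0.02]
```

```bash
python3 -m crank '[[0,0,0,0,0,0,-0.5],[0,0,0,0,0,0,-0.3],[0,0,0,0,0,0,0.2],[0,0,0,0,0,0,0.2],[0,0,0,0,0,0,0.2],[0,0,0,0,0,0,0.2],[0,0,0,0,0,0,0.2],[0,0,0,0,-0.3,0,0.2],[0,0,0,0,-0.8,0,0.2],[0,0,0,0,-1.2,0,0.2]]' && python3 -m crank '[[0,0,0,0,-2,0,0.2],[0,0,0,0,-2,0,0.2],[0,0,0,0,-2,0,0.2],[0,0,0,0,-2,0,0.2],[0,0,0,0,-2,0,0.2],[0,0,0,0,-2,0,0.2],[0,0,0,0,-1,0,0.2],[0,0,0,0,0,0,0.2],[0,0,0,0,0,0,0.2],[0,0,0,0,0,0,0.2]]'; python3 - <<'E'
from h import *
s=r.sense();print(s['eef_pos'],s['tcp_rot'],s['contact_force'])
c=cam('wrist',s);f=cams.grab_frame('wrist');cv2.imwrite('pics/w13.png',f)
print('expected mouth/rear',proj(c,[[459.3,-153,54],[460.8,-299.5,54]]))
f=cams.grab_frame('scene');cv2.imwrite('pics/s13.png',cv2.resize(f[160:300,200:400],None,fx=4,fy=4))
E
```

```text
clock: 19.48
eef_pos: [459.3, -234.0, 68.3]
tcp_rot: [-1.571, -0.002, 0.011]
contact_force: [0.3, -0.1, 0.4]
opening: 0.596
clock: 20.32
eef_pos: [459.0, -233.9, 212.4]
tcp_rot: [-1.574, -0.007, 0.011]
contact_force: [-0.5, -0.1, 0.2]
opening: 0.6
[ 458.96 -233.91  212.36] [-1.57 -0.01  0.01] [-0.48 -0.09  0.18]
expected mouth/rear [[282.6  109.36]
 [282.64 250.23]]
```

View pics/w13.png

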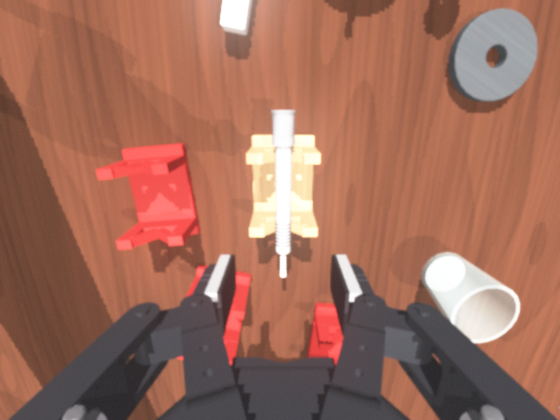

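View pics/s13.png

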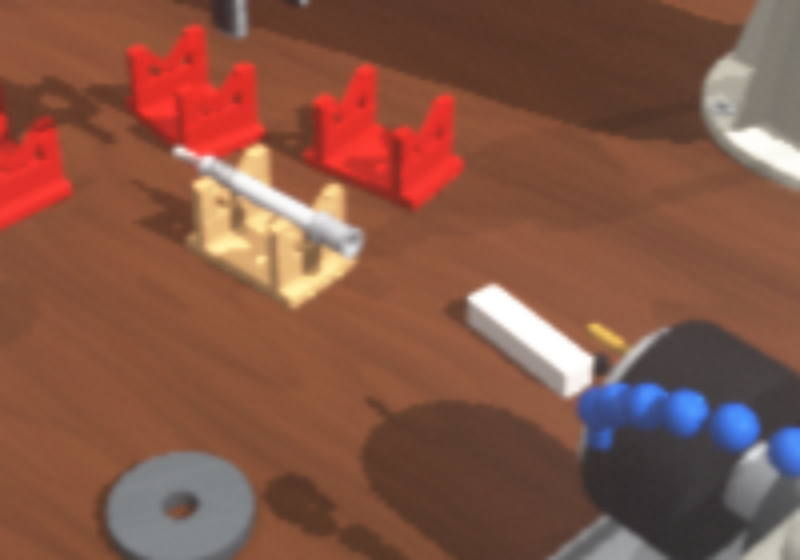

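```bash
python3 -c "
from rig import r,order
print(order.sign_off(), r.sense()['clock'])"
```

```text
the job is handed in; nothing more can be done
the job is handed in; nothing more can be done
```

I took the gauge from the tan rest (the three red rests were decoys) and pressed it onto the valve stem. After holding it there, I laid it back in its rest and handed the job in at about 20.4 s.

- **Push:** the last two readings at full depth were 17.7 N and 18.6 N, about a second apart, with side forces under about 1 N. I held for roughly another half second before pulling off, commanding very slightly more push. I did not read the force during that half second. At 18.6 N, with the valve taking at most 12 N, the washer was squeezed about 1 mm, so it was sealed.
- **Rod:** in the pictures it stood out about 22–25 mm, both on the stem and back in the rest. That is within the proper range, but I had no direct reading of the rod.
- **Return:** the last pictures show the gauge lying in both notches within a couple of millimetres of where it started. The gripper is clear above it, and the stone, wheel and tumbler look unmoved.
- **Disagreements:** my estimates of the lathe's angle differed by 1–2.5° between cameras. The first pushes were too weak and let the tool tilt by up to 0.7°. I corrected both before the final hold.

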